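Push the pale offcut through the hopper flap

ROBOT

A 6-joint arm with a two-finger parallel gripper is mounted at the origin on the work surface. World frame = base frame: x ahead of the robot, y to its left, z up, the work surface at z = 0. Lengths are in mm, angles in rad, forces in N, time in s.
With the tool pointing down it reaches from about 275 to 825 mm from the base axis. Payload 5.2 kg.
Tool frame: the origin (TCP) lies at the very end of the fingers, on their centre line; the grasp point (between the pads) lies 19 mm behind it; z points along the fingers, y is the direction in which the jaws open and shut (so a half turn about z gives the same grasp; the last joint's range is limited). The gripper opens to 93 mm and grips with 3 to 60 N. Pads are 15 mm wide; open, the fingers measure 128 mm over their backs; the gripper's body (75 mm by 188 mm) begins 65 mm behind the grasp point.
Start: joints at [0.904, 0.259, 1.535, -0, 1.348, -0.203], TCP at [246.022, 491.912, 218.653] pointing down, gripper open.
Joint ranges: [-3.14, 3.14], [-0.91, 2.08], [0.19, 2.58], [-1.22, 4.36], [0.22, 2.71], [-3.12, 3.12]. Speed limits (rad/s): [2.57, 2.57, 3.14, 3.14, 3.14, 3.14].

INTERFACE

Orientations are given as [roll, pitch, yaw] about the fixed x, y, z axes, in that order (R = Rz(yaw) Ry(pitch) Rx(roll)).
In Python, from bench import robot gives the robot as it stands. The module is installed in compiled form; this text tells all that it offers. Calls block until the motion is done:
- robot.move_ptp(position, orientation): joint-space move of the TCP to a pose.
- robot.move_linear(position, ori=None, speed=150, f_stop=None): straight line of the TCP; ori=None keeps the orientation; speed is the mean speed in mm/s. With f_stop (N) it stops when the force on the tool has changed by that much, and returns True; else False.
- robot.move_j(angles): joint-space move.
- robot.move_gripper(opening): opening from 0.0 (shut) to 1.0 (fully open); the grip force is fixed at half the most; returns when the fingers have stopped.
- robot.sleep(seconds).
- robot.inverse_kinematics(position, orientation): joint angles nearest the present ones, or None.
- robot.get_image(name): name is "side" or "top"; returns a dict with "img" (384x512x3 uint8, blue, green, red), "fovy" (degrees; the focal length in pixels is half the picture's height over the tangent of half this angle, whatever the lens; pixels are square), "cx", "cy" (the principal point, pixels), "k1" (the pictures are not rectified: a ray, as slopes to the right and down, at radius r is drawn at 1 + k1 r^2 times it, then the intrinsics apply), "eye" and "orientation" of the camera in the world. Camera axes: x right, y down, z forward; pixel columns grow to the right and rows downward; lengths in mm; the calibration is good to about 2 mm. A picture is of the moment at which its call begins. There is no depth.
A pose or a line that the arm cannot do raises robot.MotionError and nothing moves.
- robot.hand_in(): hands the job in, once; it reports no verdict.
Readings, each from a call of its own:
- robot.current_t(): time.
- robot.current_qpos(): joint angles.
- robot.current_joint_vel(): joint speeds.
- robot.current_joint_efforts(): joint torques, N m.
- robot.current_tcp_pos(): TCP position.
- robot.current_eef_rot(): TCP orientation.
- robot.current_contact_force(): force on the tool from outside, world axes, zero at the start.
- robot.current_ft_torque(): the same for the moment, N m.
- robot.current_gripper_width(): opening from 0.0 (shut) to 1.0 (fully open).
Only numpy, scipy, OpenCV 4.12 (cv2) and the standard library are available. Lean on these libraries where they do the work, as an engineer would, in place of code of your own. Each camera call takes 0.05 s, during which the arm holds its last target. There are 200 camera calls.

TASK

Push the pale maple offcut along the feed board and in through the hanging yellow flap, so that it drops into the green offcut hopper; push it with the fingertips only, never lifting it. Then draw the hand back and let the flap swing fully shut. Leave the dark offcut where it lies on the board and do not disturb the other things on the bench.

Things in the scene. Friction and masses are not known exactly. Their poses are not given: they have to be found in the camera images.
- hopper: Fixed green offcut hopper with a grey feed board. Origin on the bench top below the middle of the flap; x points from the feed board through the flap into the hopper, y to the left, z up. The board's top is 110 mm above the bench, 320 mm wide in y, from x = -230 mm to its drop-off edge at x = -14 mm, just before the flap; a thing tips in once its weight is past that edge and drops once pushed off it
- mouth (a point): Middle of the mouth, level with the board's top, under the flap, 14 mm past the drop-off edge; axes as the hopper's. The mouth is 104 mm wide in y, between two green posts (x = -8 to +4 mm, reaching out to y = +-110 mm, 55 mm high above the board), and is crossed by a 6 mm hinge rod 50 mm above the board; nothing on the hopper stands higher
- bin (a point): Middle of the open-topped bin's floor, 6 mm above the bench, 73 mm beyond the mouth; axes as the hopper's. Inside: 174 mm in x, 204 mm in y; side walls 140 mm and rear wall 110 mm above the bench; two flat fixed scraps, 8 mm thick, lie on the floor
- flap (a joint): Angle of the yellow gravity flap (94 mm wide, 4 mm thick, 46 mm long, 30 g), hung on the hinge rod at hopper x = 2 mm, 50 mm above the board: 0 hanging shut, grows to 1.6 rad as its lower edge is pushed into the hopper (away from the feed board); it does not swing outward and falls shut by its own weight when nothing holds it
- flap_edge (a point): Middle of the flap's lower edge, 4 mm above the level of the board when shut
- pale_center (a point): Centre of the pale maple offcut, a loose block 90 x 45 x 30 mm (x along its length, y width, z up), 70 to 120 g; it starts flat on the feed board to one side of the mouth's centre line, its length roughly along the hopper's x (either side, turned up to 0.2 rad)
- dark_center (a point): Centre of the dark walnut offcut, a like block of 90 x 45 x 30 mm, lying flat on the feed board on the other side; stays where it is
- hammer: Loose bystander on the bench: hammer; leave alone
- screwdriver: Loose bystander on the bench: screwdriver; leave alone
- glue: Loose bystander on the bench: white glue bottle with a red cap; leave alone
- tape: Loose bystander on the bench: yellow tape measure; leave alone
- mug: Loose bystander on the bench: blue mug; leave alone
There are look-alikes about, which are no part of the job. There is more than one size of the part that bears dark_center; the job needs the middle-sized.

How it is judged (in metres and radians):
On the way:
1. the pale offcut, in the mouth, pushes the flap open (value of joint flap above 0.7 rad and x of pale_center in the frame of hopper between -0.05 and 0.06 m and z of pale_center in the frame of hopper between 0.09 and 0.145 m), for 0.05 s.
At the end, for the whole second after the job is handed in: The pale offcut lies at rest inside the hopper (centre below 85 mm), the flap hangs shut (under 0.06 rad), and the dark offcut is on the board within 20 mm of where it started (x of pale_center in the frame of hopper between -0.014 and 0.16 m and y of pale_center in the frame of hopper between -0.102 and 0.102 m and height (world z) of pale_center below 0.085 m and linear speed of pale below 0.02 m/s and value of joint flap below 0.06 rad and distance of dark_center from where it was at the start of the episode below 0.02 m and height (world z) of dark_center above 0.115 m); the robot touches nothing.
It fails at once if the pale offcut is lifted (its centre more than 20 mm above where it lies on the board) (height (world z) of pale_center above 0.145 m).
It fails at once if the pale offcut is pushed with the arm or the gripper's body in place of the fingers (contact force between the arm and pale above 2 N).
It fails at once if the dark offcut is moved by more than 20 mm (distance of dark_center from where it was at the start of the episode above 0.02 m).
It fails at once if a bystander on the bench is moved by more than 30 mm (distance of any of hammer, screwdriver, glue, tape, mug from where it was at the start of the episode above 0.03 m).
It also fails if it takes over 48 s, if anything falls off the work surface, if the arm or the gripper's body presses on something with over 40 N, if the wrist force passes 120 N, or if a joint passes its speed limit or range.

## Working session

There is one attempt and no reset: what is moved stays moved. The work goes in short steps, each a Python script; the robot and the scene stay as the last script left them, time stands still between calls to the robot, and variables do not carry over. Pictures are saved under pics/ and viewed, about 8 in all and at most 12, crops included, and the job is handed in when it is done.

```bash
mkdir -p pics
python3 - <<'E'
from bench import robot
import cv2,json
for n in("side","top"):
    d=robot.get_image(n); cv2.imwrite(f"pics/{n}0.png",d["img"])
    print(n,{k:v for k,v in d.items() if k!="img"})
print(robot.current_t())
E
```

```text
side {'fovy': 48.8971011073569, 'cx': 246.10809324369586, 'cy': 191.76071826477673, 'k1': -0.10514534385672683, 'eye': array([  332.88050304, -1276.89389151,   917.88035713]), 'orientation': array([-2.12689963e+00, -1.09566289e-03, -1.66070810e-01])}
top {'fovy': 51.93823574181944, 'cx': 256.6688815308553, 'cy': 188.31424728559935, 'k1': -0.058614541511527556, 'eye': array([ 413.87211415,  -17.29843584, 1497.47514762]), 'orientation': array([-3.05114094,  0.01087611, -1.58798598])}
0.1
```

View pics/top0.png

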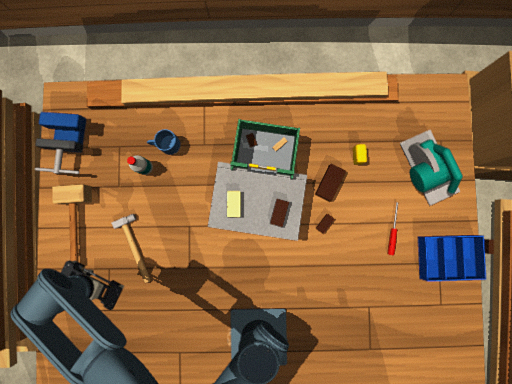

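View pics/side0.png

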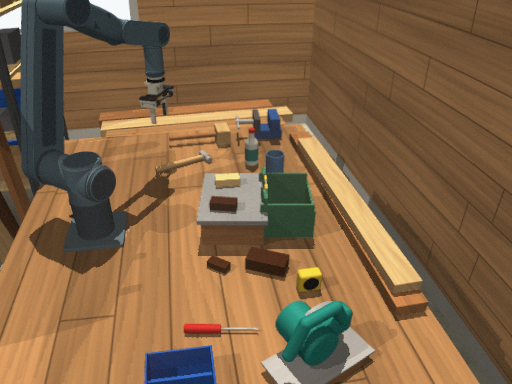

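The top view shows the board at px (210–307, 163–240), with the mouth at its upper edge near (262,165). The pale block is at (234,204), the dark one on the board at (281,213), and dark decoys lie on the bench at (331,182) and (326,223). In the side view, pale is at (228,181), dark at (224,204) and the flap near (266,185).

```bash
cat > h.py <<'E'
import cv2,numpy as np
from scipy.spatial.transform import Rotation as R
from bench import robot
def rays(d,uv):
    f=d["img"].shape[0]/2/np.tan(np.radians(d["fovy"])/2)
    K=np.array([[f,0,d["cx"]],[0,f,d["cy"]],[0,0,1]])
    p=cv2.undistortPoints(np.float64(uv).reshape(-1,1,2),K,np.array([d["k1"],0,0,0])).reshape(-1,2)
    return np.c_[p,np.ones(len(p))]@R.from_euler("xyz",d["orientation"]).as_matrix().T
def onz(d,uv,z):
    r=rays(d,uv); return d["eye"]+r*((z-d["eye"][2])/r[:,2])[:,None]
def big(m,roi):
    x0,x1,y0,y1=roi; q=np.zeros_like(m); q[y0:y1,x0:x1]=m[y0:y1,x0:x1]
    return max(cv2.findContours(q,0,cv2.CHAIN_APPROX_NONE)[0],key=cv2.contourArea)
def rect(d,m,roi,z):
    c=big(m,roi); P=onz(d,c.reshape(-1,2),z)[:,:2].astype(np.float32)
    return cv2.minAreaRect(P),P
E
python3 - <<'E'
from h import *
np.set_printoptions(precision=1,suppress=True)
d=robot.get_image("top"); s=robot.get_image("side")
def masks(im):
    h=cv2.cvtColor(im,cv2.COLOR_BGR2HSV).astype(int); H,S,V=h[...,0],h[...,1],h[...,2]
    return {"pale":(H>18)&(H<38)&(S>50)&(V>150),"dark":(V<100)&(H<15)&(S>80),"grey":(S<45)&(V>90),"green":(H>50)&(H<85)&(S>100)}
M={k:v.astype(np.uint8)*255 for k,v in masks(d["img"]).items()}
for n,k,roi,z in [("pale","pale",(222,250,180,225),140),("dark","dark",(265,300,190,235),140),("board","grey",(200,312,160,246),110),("green","green",(225,305,112,185),140),("big","dark",(308,352,155,205),30)]:
    r,P=rect(d,M[k],roi,z); print(n,np.array(r[0]),np.array(r[1]),r[2]); print(cv2.boxPoints(r).tolist())
o=cv2.resize(d["img"][110:250,200:350],None,fx=5,fy=4.2,interpolation=cv2.INTER_CUBIC)
o=cv2.resize(d["img"][110:250,200:320],None,fx=4.2,fy=4.2,interpolation=cv2.INTER_CUBIC)
cv2.imwrite("pics/crop1.png",np.vstack([o]));
E
```

```text
pale [486.3  76.4] [45.  93.2] 88.96263885498047
[[439.257568359375, 54.74767303466797], [532.4307861328125, 53.06055450439453], [533.24609375, 98.08405303955078], [440.0728759765625, 99.77117156982422]]
dark [453.  -80.5] [44.2 88.9] 73.56486511230469
[[404.091796875, -89.08927917480469], [489.382568359375, -114.24855041503906], [501.896240234375, -71.82684326171875], [416.60546875, -46.667572021484375]]
board [497.3  -4.8] [317.7 233.4] 80.4744644165039
[[355.8927307128906, -142.1864776611328], [586.0514526367188, -180.8072967529297], [638.624755859375, 132.50035095214844], [408.46600341796875, 171.1211700439453]]
green [677.2 -35.9] [218.9 179.3] 80.19877624511719
[[570.2151489257812, -128.45916748046875], [746.8504028320312, -158.97323608398438], [784.1083374023438, 56.69976806640625], [607.4730834960938, 87.21383666992188]]
big [ 563.1 -282.7] [ 76.8 130.7] 61.858089447021484
[[487.3140563964844, -285.7331848144531], [602.5525512695312, -347.3731994628906], [638.7872314453125, -279.6309509277344], [523.5487670898438, -217.99093627929688]]
```

View pics/crop1.png

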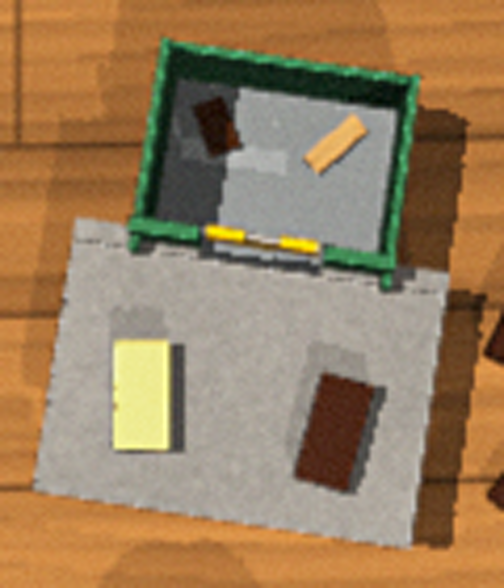

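```bash
cat >> h.py <<'E'
YAW=np.radians(80.474-90); c_,s_=np.cos(YAW),np.sin(YAW)
EX,EY=np.array([c_,s_]),np.array([-s_,c_]); ORG=np.array([382.2,14.5])+230*EX
def W(x,y,z): return [*(ORG+x*EX+y*EY),z]
def Hf(p): q=np.asarray(p)[...,:2]-ORG; return np.stack([q@EX,q@EY],-1)
def masks(im):
    H,S,V=np.moveaxis(cv2.cvtColor(im,cv2.COLOR_BGR2HSV).astype(int),2,0)
    return {"pale":((H>18)&(H<38)&(S>50)&(V>150)).astype(np.uint8)*255,"dark":((V<100)&(H<15)&(S>80)).astype(np.uint8)*255}
def look(name=None):
    d=robot.get_image("top"); m=masks(d["img"])
    for n,roi in (("pale",(212,300,170,238)),("dark",(262,303,190,238))):
        r,P=rect(d,m[n],roi,140); print(n,Hf(r[0]).round(1),np.round(r[1],1),round(r[2],1),"long-axis yaw in hopper:",np.round((r[2]-np.degrees(YAW)+(90 if r[1][1]>r[1][0] else 0)+90)%180-90,1))
    if name: cv2.imwrite(f"pics/{name}.png",cv2.resize(d["img"][100:250,190:340],None,fx=4,fy=4,interpolation=cv2.INTER_CUBIC))
E
python3 - <<'E'
from h import *
print(ORG,robot.current_eef_rot(),robot.current_tcp_pos())
d=robot.get_image("top"); print("flap",Hf(onz(d,[[249,165.5],[276,168.8]],158)))
look()
robot.move_gripper(0.45)
q0=robot.current_qpos()
for a in(np.pi/2,-np.pi/2):
    q=robot.inverse_kinematics(W(-138,140,210),[np.pi,0,YAW+a]); print(a,q)
for a in(0,np.pi):
    q=robot.inverse_kinematics(W(-220,0,210),[np.pi,0,YAW+a]); print(a,q)
print(robot.current_gripper_width(), robot.current_t())
E
```

```text
[609.02843887 -23.56388474] [-3.14048368e+00 -1.96465584e-04  2.67784248e+00] [245.81448056 491.64439255 218.14974584]
flap [[ -1.66050013  44.03893736]
 [  0.65563388 -49.21456864]]
pale [-137.2   79.9] [45.  93.2] 86.9 long-axis yaw in hopper: 6.5
dark [-144.3  -81.8] [44.3 88.1] 73.7 long-axis yaw in hopper: -6.7
1.5707963267948966 [ 5.31393455e-02  2.01422235e-01  1.63132327e+00 -4.44089210e-16
  1.30884715e+00  2.19399410e-01]
-1.5707963267948966 [ 0.05313935  0.20142224  1.63132327  0.          1.30884715 -2.92219324]
0 [-2.53603089e-01 -2.77022538e-02  1.88738510e+00 -4.44089210e-16
  1.28190981e+00  1.48345330e+00]
3.141592653589793 [-0.25360309 -0.02770225  1.8873851   0.          1.28190981 -1.65813935]
0.45324376445626746 1.2583
```

The flap measures at hopper x≈0, y≈-2.6 and 93 mm wide, and the block sizes match the given ones. Next is the sideways push.

Run:
```python
from h import *
o=[np.pi,0,YAW+np.pi/2]
robot.move_ptp(W(-138,140,215),o)
robot.move_linear(W(-138,140,120),o,speed=100,f_stop=15)
print(robot.current_tcp_pos(),robot.current_contact_force())
print(robot.move_linear(W(-138,36,120),o,speed=60,f_stop=20))
print(robot.current_tcp_pos(),Hf(robot.current_tcp_pos()),robot.current_contact_force())
robot.move_linear(W(-138,60,120),o,speed=100)
robot.move_linear(W(-138,90,225),o,speed=200)
robot.move_ptp(W(-240,90,225),[np.pi,0,YAW])
robot.move_gripper(0)
print(robot.current_t()); look("c2")
```

```text
[496.63218208 137.44380255 120.61525916] [-0.22430508  0.28249153 -0.14176724]
False
[478.89919067  34.96578162 119.99013462] [-138.0212204    36.18681802] [ 0.35409488 -0.1862378  -0.22081637]
9.1667
pale [-140.2    4.9] [46.6 94. ] 80.0 long-axis yaw in hopper: -0.5
dark [-144.2  -81.9] [44.6 88.4] 73.6 long-axis yaw in hopper: -6.9
```

View pics/c2.png

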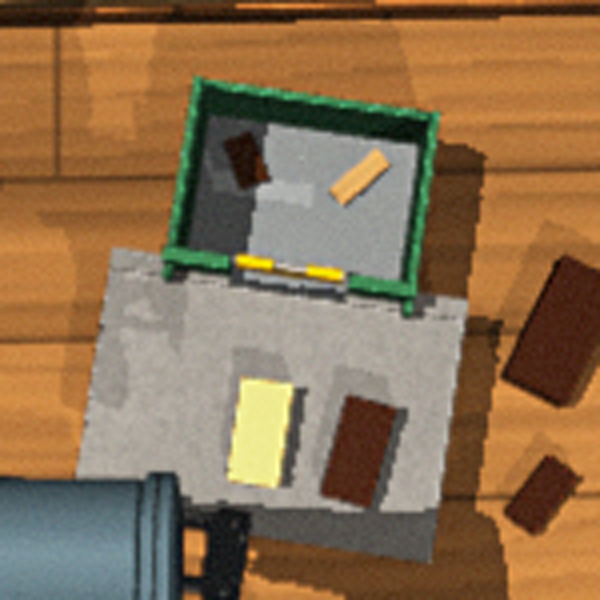

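The pale block is now square at hopper y≈+5, px ≈(261,432) in the crop, with about 28 mm clear to the dark one, which has not moved. Next is the end push.

Run:
```python
from h import *
o=[np.pi,0,YAW]
robot.move_linear(W(-222,4,215),o,speed=200)
print(robot.move_linear(W(-222,4,118),o,speed=100,f_stop=15))
print(robot.move_linear(W(-80,4,118),o,speed=70,f_stop=25),Hf(robot.current_tcp_pos()),robot.current_contact_force())
print(robot.move_linear(W(-24,4,118),o,speed=40,f_stop=25),Hf(robot.current_tcp_pos()),robot.current_contact_force())
robot.sleep(.5); print(robot.current_t())
d=robot.get_image("side"); cv2.imwrite("pics/s3.png",cv2.resize(d["img"][130:290,170:350],None,fx=3.5,fy=3.5))
```

```text
False
False [-80.0728831    4.00241323] [-0.30686603  1.1484603   0.53675579]
False [-24.21803295   4.0552692 ] [-0.26244494 -0.11811593  0.26340792]
15.15
```

View pics/s3.png

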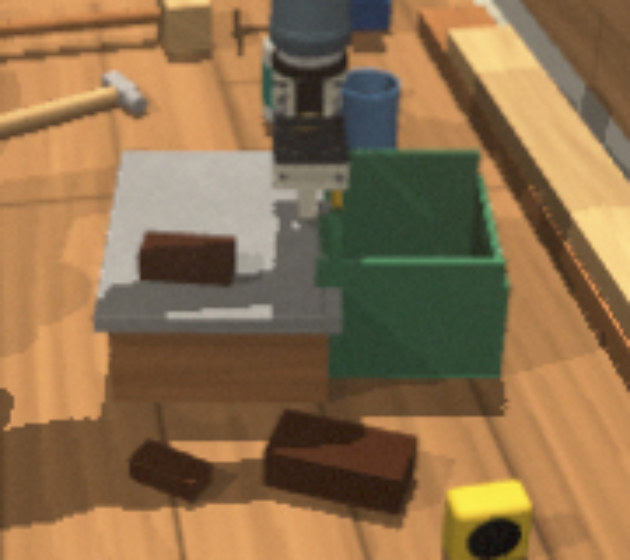

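The fingers are at the mouth, crop (310,210), the board ahead of them is clear and there is no force. The block has probably dropped, so I'll draw back and check.

Run:
```python
from h import *
o=[np.pi,0,YAW]
robot.move_linear(W(-110,4,118),o,speed=100)
robot.move_linear(W(-140,4,230),o,speed=150)
robot.move_ptp(W(-290,60,260),o)
robot.sleep(.5); print(robot.current_t())
d=robot.get_image("top"); cv2.imwrite("pics/t4.png",cv2.resize(d["img"][100:250,190:340],None,fx=4,fy=4,interpolation=cv2.INTER_CUBIC))
m=masks(d["img"])
r,P=rect(d,m["dark"],(262,303,190,238),140); print("dark",Hf(r[0]))
for z in(36,60):
  r,P=rect(d,m["pale"],(230,300,118,163),z); print("pale at z",z,Hf(r[0]),np.round(r[1],1),r[2])
print(np.count_nonzero(m["pale"][172:240,205:310]))
s=robot.get_image("side"); cv2.imwrite("pics/s4.png",cv2.resize(s["img"][140:250,190:330],None,fx=5,fy=5,interpolation=cv2.INTER_CUBIC))
```

```text
18.325
dark [-144.38985321  -82.12435423]
pale at z 36 [85.08099181  4.77012046] [45.1 90.6] 80.62067413330078
pale at z 60 [80.50614672  4.26290087] [44.4 89.1] 80.62078094482422
0
```

View pics/t4.png

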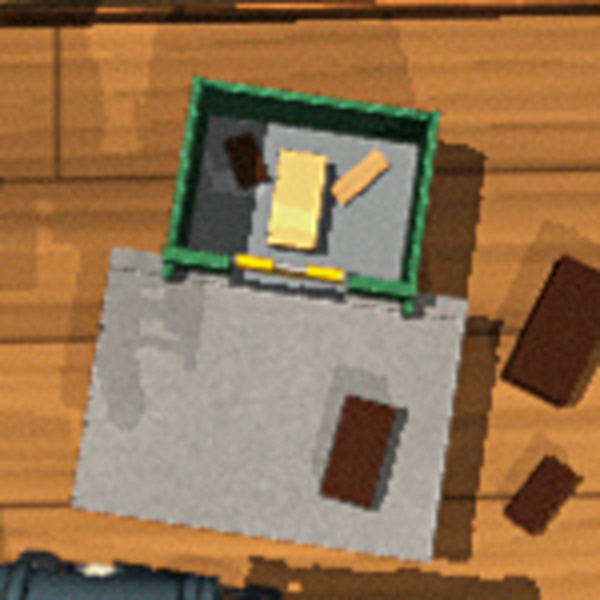

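View pics/s4.png

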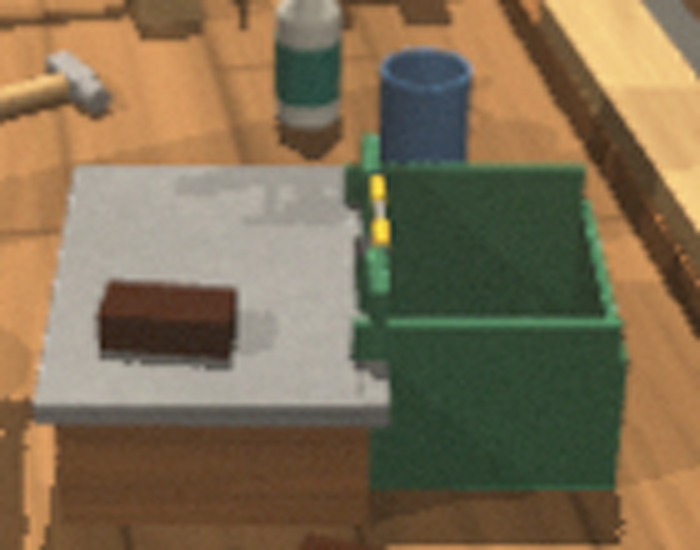

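The pale block lies flat on the bin floor, crop (298,198). The flap looks shut exactly as it did before, crop (290,268). The dark block is unmoved and the hand is clear of everything.

```bash
python3 -c "
from bench import robot
print(robot.current_contact_force(),robot.current_t()); robot.hand_in()"
```

```text
[ 0.39994942  0.26884868 -0.45679776] 18.425
the job is handed in; nothing more can be done
```

The pale offcut is in the hopper and the job was handed in at 18.4 s. I pushed the offcut sideways with two fingertips until it was square and in line with the mouth. Then I pushed it from behind with the fingers shut, in through the flap and off the board, and drew the hand back.

**Last checks**
- **Pale offcut:** it lies flat on the bin floor at about hopper x 85, y 5 mm. At floor height its outline measures 45 × 91 mm, matching the block. I did not see it move in the last picture, but took no speed reading.
- **Flap:** it looks the same as in the first picture, hanging shut. I judged this by eye and did not measure the angle.
- **Dark offcut:** it is within about 0.5 mm of where it started.
- **Bystanders:** the hand never went near them. I did not measure their positions again.
- **Hand:** it is clear of everything, with under 1 N on the tool.

No check failed. The flap opening past 0.7 rad during the push was not watched directly; I infer it because the block went through the mouth under the flap. Small disagreements were the pale block's outline (93–94 mm long on the board against 90 mm given), its first turn angle (8.5° and 6.5° in two pictures), and the flap's middle, which measured about 2.6 mm off the centre line. All were well within the clearance.

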